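# Jack up the cage stand and hold it for a foot change

## Task

Set the lever jack on the bench with its saddle centred under the round lift pad on the front edge of the cage stand, then work the jack's handle gently: one trial stroke that raises the lift pad a good half centimetre or more, and let it down slowly until the platform rests on its feet again. Then press the handle down once more so that the lift pad is raised by at least one centimetre, and finish while still holding the handle down, so that a colleague can change the stand's feet. Never push on the handle with more than 30 N or let the platform drop, keep the bottle on the platform standing, and leave the other things on the bench where they are.

Things in the scene. Friction and masses are not known exactly. Their poses are not given: they have to be found in the camera images.
- jack: Free lever jack, 0.9 kg. Origin at bench level, x along it to the saddle end, z up. Dark base plate 8 mm thick, 90 wide, x -150 to 125 mm. Grey upright block x 0 to 60, 40 wide, top z 70: grip it here from above across its width (centre of mass about x 20 mm). Round grey housing, 48 across, 46 high, at x 100 with the saddle on top. The handle runs from the block to -x, rising, over the base plate.
- jack_grip (a point): Centre of the top of the jack's grey block: x 30, y 0, z 70 mm in the jack's frame.
- saddle: The jack's saddle, a flat steel disc 40 mm across and 8 mm thick on a ram; origin at the centre of its top face, at x = 100 mm, z = 62 mm in the jack's frame when down. It rises 0.06 m per radian of handle (30 mm in all) and sinks again with the handle.
- saddle_top (a point): Centre of the saddle's top face, the same point as the origin of the saddle.
- pump_handle: The jack's handle: steel bar with a flat press plate (40 x 36, 8 mm thick) at its end. Origin at the pivot, x 10, z 55 mm in the jack's frame. Plate centre 150 mm from it; unpressed the bar slopes up 0.38 rad away from the block, fully pressed (0.5 rad later) down 0.12 rad. Sprung: about 3 N at the plate unloaded, 6 to 9 N lifting. Let go, it springs up and the saddle sinks.
- handle_plate (a point): Centre of the upper face of the handle's press plate: about 115 mm above the bench unpressed, 41 mm fully pressed; pressed down about 20 mm the saddle meets the pad, about 45 mm it has lifted it 10 mm, about 60 mm 16 mm.
- stand: Cage stand 280 x 260 mm, fixed to the bench; origin at bench level under its centre, z up. Its +y side is the front, with the lift bracket. It carries the platform, hinged along the rear (-y) edge.
- platform (a joint): Angle of the stand's platform about its rear hinge (rad): 0 resting on its two front rubber feet, growing as the front edge lifts; 10 mm at the lift pad is 0.034. Steel slab, underside 80, top 92 mm above the bench, carrying an amber cage with a wire lid (top 211 mm, its front about 80 mm behind the front edge). 6 to 11 N to lift at the pad.
- lift_bracket: Aluminium bracket clamped on the platform's front edge, up to 50 mm either side of its middle (varies): 40 mm wide, standing out 56 mm, top 98 mm above the bench. Beneath it the round boss that is the lift pad, on top, straight above it, a raised round button 24 mm across. The two plain flat tabs at the corners are not lift points. Origin at the lift pad.
- lift_pad (a point): The marked lift point: centre of the underside of the round boss, 30 mm across, 70 mm above the bench while the platform rests, 30 mm in front of the platform's front edge; 8 mm above the lowered saddle's top.
- water_bottle: Amber bottle with a steel cap, 54 mm across, 150 mm high, standing loose on the platform beside the cage; origin under its centre, z up.
- foot_a: spare rubber foot, plain black upright cylinder 32 mm across, 25 mm high; origin at the centre of its underside. Bystander.
- foot_b: a second spare rubber foot, same as foot_a. Bystander.
- jar: clear capped jar, 64 mm across, 85 mm high; origin under its centre. Bystander.
- feed_bowl: open steel bowl, 100 mm across, 50 mm high; origin under its centre. Bystander.
- scoop: aluminium feed scoop lying flat, 200 mm long, 60 mm wide, 35 mm high; origin on the surface where its handle meets the scoop. Bystander.
- spray: spray bottle, 76 mm across, 190 mm high; origin under its centre. Bystander.
There are look-alikes about, which are no part of the job. Of the things like the water_bottle, leave any that is green; of the rest the larger one is meant.

How it is judged:
By the outcome, as a careful person would: the job done as asked, in the order asked, and still so for the second after the job is handed in, while the arm keeps its last pose, push and grip.
It also fails if it takes over 56 s, if anything falls off the work surface, if the arm or the gripper's body presses on something with over 40 N, if the wrist force passes 120 N, or if a joint passes its speed limit or range.

## Robot

A 6-joint arm with a two-finger parallel gripper is mounted at the origin on the work surface. World frame = base frame: x ahead of the robot, y to its left, z up, the work surface at z = 0. Lengths are in m, angles in rad, forces in N, time in s.
With the tool pointing down it reaches from about 0.35 to 0.775 m from the base axis. Payload 7.3 kg.
Tool frame: the origin (TCP) lies at the very end of the fingers, on their centre line; the grasp point (between the pads) lies grip_point_offset behind it (grip_point_offset is the distance from the TCP to the grasp point, in m); z points along the fingers, y is the direction in which the jaws open and shut (so a half turn about z gives the same grasp; the last joint's range is limited). The gripper opens to 92 mm and grips with 3 to 60 N. Pads are 19 mm wide; open, the fingers measure 130 mm over their backs; the gripper's body (75 mm by 190 mm) begins 47 mm behind the grasp point.
Start: joints at [-0.146, 0.342, 1.524, -0, 1.275, -0.146], TCP at [0.525, 0, 0.188] pointing down, gripper open.
Joint ranges: [-2.53, 2.53], [-0.77, 2.02], [0.04, 2.7], [-1, 4.14], [0.28, 2.66], [-3.11, 3.11]. Speed limits (rad/s): [2.57, 2.57, 3.14, 3.14, 3.14, 3.14].

## Interface

Orientations are given as [roll, pitch, yaw] about the fixed x, y, z axes, in that order (R = Rz(yaw) Ry(pitch) Rx(roll)).
In Python, from cell import * gives the robot as it stands.
- The arm moves only by the shell command python3 -m inch 'ROWS' [OPENING] [FORCE]. ROWS is JSON, a list that holds one entry, the list of rows, each a list of 4 numbers: the shift along the tool's x, y, z in mm, then the turn about the tool's z in rad. In form: [[[x, y, z, roll], ...]]. A call has 1 to 10 rows; each row shifts and turns the commanded pose from where the row before left it, along the tool's axes as they then stand; what a row does not reach is not made up. A row lasts 1/8 s, in which the tool goes at most 62.5 mm and 10.7 degrees, less where a joint would pass 70% of its speed; a pose out of reach is approached as far as the arm can. A call with a gripper value outside its range is refused whole. OPENING is the closure, from -1 (fully open) to 1 (shut), set as the call begins (- or left out, the last holds). The fingers move at their own pace and stop on an object; FORCE is the grip in N (left out, the last holds). Time passes only in rows, so rows that do not move let the fingers close. It gives the time, the measured TCP pose, the force and the opening at its end, in the units of the state.
- observe(): the state, without advancing time (a new reading comes with each control period).
- read_camera(name): name is "scene" or "side" or "wrist"; returns a dict with "img" (480x640x3 uint8, blue, green, red), "fx", "fy", "cx", "cy" (pixels), "eye" and "rotation" of the camera in the world; the wrist camera has in their place "T_tool_cam" (4x4, takes a point from camera to tool coordinates, whose origin is the TCP and whose axes are the flange's). Camera axes: x right, y down, z forward; pixel columns grow to the right and rows downward; lengths in m; the calibration is good to about 2 mm. The wrist camera is an equidistant fisheye: a pixel r from the principal point sees the ray r / f radians off the axis. A picture is of the moment at which its call begins: read the wrist's pose just before it. There is no depth.
- hand_in(): hands the job in, once; it reports no verdict.
Trained networks look in the newest picture that a camera, given by its name, has taken for a name from the list of things; names that differ only in an ending like _2 or _b are one class to them, and where a whole thing is asked for, a point or a joint stands for the part that bears it (a point fixed in the world has none). Each returns a list of dicts, best first, with "conf" (0 to 1); they miss things now and then, are a little off and sometimes report something else, mostly with a low value. They report only what shows in the picture. A call takes as long as a camera call. They do not tell look-alikes from the thing itself.
- boxes_of(camera, label): "at" ([row, column] in pixels, amid what is visible of it).
- place_of(camera, label): "at" ([row, column] in pixels: a listed point, or the origin of a listed thing).
The state is a dict: "time": time; "qpos": joint angles; "qvel": joint speeds; "joint_efforts": joint torques, N m; "tool_pos": TCP position; "tool_rot": TCP orientation; "contact_force": force on the tool from outside, world axes, zero at the start; "torque": the same for the moment, N m; "opening": finger opening in m.
Only numpy, scipy, OpenCV 4.12 (cv2) and the standard library are available. Lean on these libraries where they do the work, as an engineer would, in place of code of your own. Each camera call takes 0.05 s, during which the arm holds its last target. There are 200 camera calls.

## Working session

There is one attempt and no reset: what is moved stays moved. The work goes in short steps, Python scripts to look and compute and a shell command to move; the robot and the scene stay as the last step left them, time stands still between calls to the robot, and variables do not carry over. Pictures are saved under pics/ and viewed, about 8 in all and at most 12, crops included, and the job is handed in when it is done.

```bash
mkdir -p pics; ls; cat > h.py <<'E'
from cell import *
import numpy as np, cv2
from scipy.spatial.transform import Rotation as R
def ray(c,at,st=None):
    u=np.array([(at[1]-c["cx"])/c["fx"],(at[0]-c["cy"])/c["fy"]])
    if "eye" in c:
        return np.array(c["eye"]),np.array(c["rotation"])@np.array([u[0],u[1],1.])
    th=np.linalg.norm(u); d=np.array([*(u/max(th,1e-9)*np.sin(th)),np.cos(th)])
    T=np.array(c["T_tool_cam"]); Rt=R.from_euler('xyz',st["tool_rot"]).as_matrix()
    return np.array(st["tool_pos"])+Rt@T[:3,3],Rt@T[:3,:3]@d
def at_z(c,at,z,st=None):
    e,d=ray(c,at,st); return e+d*(z-e[2])/d[2]
def tri(rs):
    A=np.zeros((3,3));b=np.zeros(3)
    for e,d in rs:
        d=d/np.linalg.norm(d);P=np.eye(3)-np.outer(d,d);A+=P;b+=P@e
    return np.linalg.solve(A,b)
E
python3 - <<'E'
from h import *
s=observe();print(s)
Z=dict(jack_grip=.07,saddle_top=.062,handle_plate=.115,lift_pad=.07,jack=0,stand=0,water_bottle=.092,foot_a=0,jar=0,feed_bowl=0,scoop=0,spray=0)
for n in("scene","side","wrist"):
    c=read_camera(n);cv2.imwrite(f"pics/{n}0.png",c["img"])
    if "eye" in c: print(n,c["eye"],c["fx"])
    else: print(c["T_tool_cam"],c["fx"])
    for l,z in Z.items():
        for p in place_of(n,l)[:3]:
            if p["conf"]>.2: print(n,l,np.round(p["at"]),round(p["conf"],2),np.round(at_z(c,p["at"],z,s),3))
E
```

```text
pics
{'time': 0.0, 'qpos': array([-1.46011309e-01,  3.42716897e-01,  1.52500653e+00, -2.55752248e-06,
        1.27538715e+00, -1.45983981e-01]), 'qvel': array([-0.00174812, -0.00077147,  0.00052346, -0.0002511 ,  0.00058916,
        0.00128296]), 'joint_efforts': array([ 7.61924657e-04, -4.31245601e+01, -2.44219762e+01,  7.17750052e-02,
        5.59406646e-02, -1.04314388e-04]), 'tool_pos': array([5.24542556e-01, 8.27095624e-05, 1.87251689e-01]), 'tool_rot': array([-3.14009053e+00, -2.18385574e-04,  1.57076958e+00]), 'contact_force': array([-0.1435884 ,  0.40817188, -0.33179707]), 'torque': array([-0.00096301,  0.00027555,  0.04708129]), 'opening': 0.09170342107944707}
scene [ 1.10941691 -0.60531166  0.8845347 ] 530.7495112863829Traceback (most recent call last):
  File "<stdin>", line 10, in <module>
  File "h.py", line 12, in at_z
    e,d=ray(c,at,st); return e+d*(z-e[2])/d[2]
                                          ~^^^
IndexError: invalid index to scalar variable.
```

```bash
python3 - <<'E'
from h import *
c=read_camera("scene");print(c["rotation"])
E
sed -i 's/np.array(c\["rotation"\])@/rotm(c["rotation"])@/' h.py
cat >> h.py <<'E'
def rotm(r):
    r=np.array(r)
    return r if r.ndim==2 else R.from_euler('xyz',r).as_matrix() if r.size==3 else R.from_quat(r).as_matrix()
E
cat > look.py <<'E'
from h import *
import sys
Z=dict(jack_grip=.07,saddle_top=.062,handle_plate=.115,lift_pad=.07,jack=0,stand=0,water_bottle=.092,foot_a=0,jar=0,feed_bowl=0,scoop=0,spray=0)
def look(cams,labels=Z,tag="0"):
  for n in cams:
    s=observe();c=read_camera(n);cv2.imwrite(f"pics/{n}{tag}.png",c["img"])
    for l in labels:
        for p in place_of(n,l)[:3]:
            if p["conf"]>.2: print(n,l,np.round(p["at"]),round(p["conf"],2),np.round(at_z(c,p["at"],Z[l],s),3))
E
python3 - <<'E'
from look import *
look(("scene","side","wrist"))
E
```

```text
[-2.32308927  0.00334301  0.68404706]
scene jack_grip [212. 355.] 0.58 [0.554 0.19  0.07 ]
scene saddle_top [208. 328.] 0.67 [0.486 0.17  0.062]
scene saddle_top [275. 266.] 0.62 [ 0.526 -0.086  0.062]
scene handle_plate [214. 422.] 0.75 [0.704 0.238 0.115]
scene handle_plate [325. 394.] 0.5 [ 0.829 -0.064  0.115]
scene lift_pad [280. 267.] 0.84 [ 0.542 -0.1    0.07 ]
scene lift_pad [349. 220.] 0.45 [ 0.594 -0.281  0.07 ]
scene lift_pad [180. 427.] 0.26 [0.621 0.408 0.07 ]
scene jack [234. 364.] 0.91 [ 0.574  0.205 -0.   ]
scene stand [349. 222.] 0.81 [ 0.552 -0.25   0.   ]
scene stand [342. 256.] 0.28 [ 0.594 -0.193  0.   ]
scene water_bottle [343. 257.] 0.87 [ 0.651 -0.238  0.092]
scene water_bottle [440. 264.] 0.82 [ 0.788 -0.362  0.092]
scene water_bottle [406. 294.] 0.76 [ 0.785 -0.29   0.092]
scene foot_a [167. 380.] 0.59 [ 0.44   0.464 -0.   ]
scene foot_a [192. 320.] 0.52 [0.381 0.269 0.   ]
scene jar [327. 395.] 0.92 [0.792 0.015 0.   ]
scene feed_bowl [254. 443.] 0.87 [0.759 0.266 0.   ]
scene scoop [177. 428.] 0.9 [0.574 0.508 0.   ]
scene spray [213. 446.] 0.97 [0.691 0.4
[... 457 characters left out ...]
le [180. 332.] 0.43 [ 0.688 -0.213  0.092]
side water_bottle [458. 284.] 0.24 [0.414 0.504 0.092]
side foot_a [456. 283.] 0.72 [0.445 0.46  0.   ]
side foot_a [385. 369.] 0.61 [0.371 0.256 0.   ]
side jar [246. 258.] 0.75 [ 0.779  0.011 -0.   ]
side feed_bowl [309. 200.] 0.94 [0.779 0.248 0.   ]
side scoop [312. 336.] 0.57 [0.512 0.115 0.   ]
side scoop [442. 207.] 0.56 [ 0.577  0.501 -0.   ]
side spray [371. 191.] 0.96 [ 0.695  0.392 -0.   ]
wrist jack_grip [ 11. 379.] 0.74 [0.572 0.179 0.07 ]
wrist saddle_top [ 21. 280.] 0.82 [0.488 0.171 0.062]
wrist jack [  9. 380.] 0.94 [0.584 0.202 0.   ]
wrist stand [387. 339.] 0.95 [ 0.547 -0.255  0.   ]
wrist jar [194. 541.] 0.94 [0.785 0.01  0.   ]
```

View pics/scene0.png

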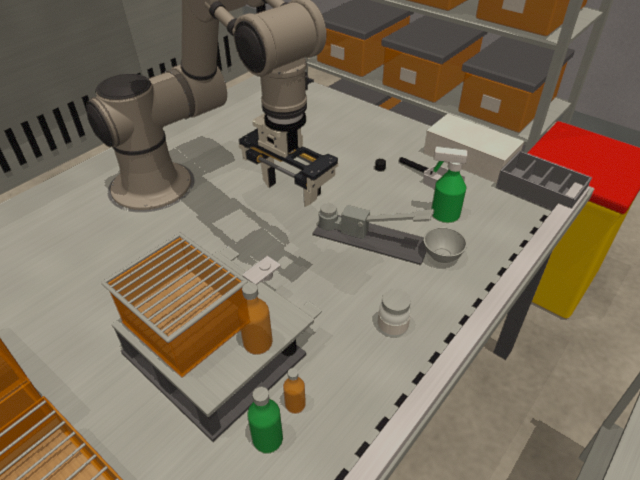

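View pics/side0.png

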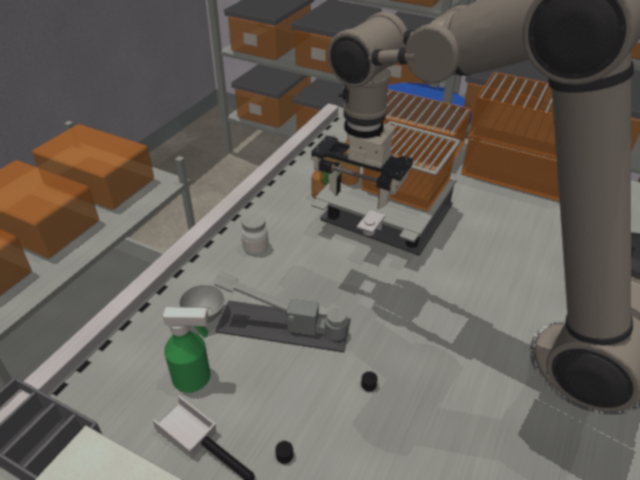

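The scene camera shows the jack at about px (370,235), saddle end to the left, with the bracket button at (263,268) and the big amber bottle on the platform at (257,325). The side camera agrees. The jack's tail is close to the bowl, so I'll pull it away before turning it. First I hover over the block and take a wrist look.

```bash
python3 -m inch '[[[62,10,0,0],[62,10,0,0],[62,8,0,0],[0,0,0,0.182],[0,0,0,0.182],[0,0,0,0.182],[0,0,0,0.182],[0,0,0,0.182],[0,0,0,0.182],[0,0,0,0.182]]]' -1; python3 - <<'E'
from look import *
look(("wrist","scene"),["jack_grip","saddle_top","handle_plate","jack","lift_pad","stand"],"1")
c=read_camera("wrist");print(c["T_tool_cam"],c["fx"])
s=observe();print(s["tool_pos"],s["tool_rot"])
E
```

```text
time: 3.35
tool_pos: [0.5529, 0.1854, 0.1879]
tool_rot: [3.142, 0.0, 0.291]
contact_force: [-0.5, 0.1, -0.4]
opening: 0.0919
wrist saddle_top [280. 317.] 0.64 [0.489 0.17  0.062]
wrist handle_plate [ 19. 313.] 0.79 [0.702 0.236 0.115]
wrist jack [169. 317.] 0.91 [0.582 0.198 0.   ]
wrist jack [ 57. 529.] 0.48 [0.782 0.01  0.   ]
wrist lift_pad [306. 554.] 0.38 [ 0.53  -0.095  0.07 ]
wrist stand [ 18. 313.] 0.74 [0.733 0.248 0.   ]
wrist stand [293. 605.] 0.69 [ 0.547 -0.252  0.   ]
scene jack_grip [211. 353.] 0.82 [0.548 0.19  0.07 ]
scene saddle_top [208. 330.] 0.6 [0.49  0.172 0.062]
scene handle_plate [215. 422.] 0.96 [0.707 0.231 0.115]
scene jack [234. 366.] 0.66 [0.576 0.207 0.   ]
scene lift_pad [278. 268.] 0.58 [ 0.539 -0.095  0.07 ]
scene stand [234. 368.] 0.32 [0.581 0.211 0.   ]
[[-1.01322440e-03 -9.50459049e-01 -3.10848146e-01  8.39106510e-02]
 [ 9.99999465e-01 -1.02756726e-03 -1.17624170e-04  6.54278280e-04]
 [-2.07620422e-04 -3.10848099e-01  9.50459582e-01 -1.96357351e-01]
 [ 0.00000000e+00  0.00000000e+00  0.00000000e+00  1.00000000e+00]] 371.64829954431775
[0.55293163 0.18542247 0.18795532] [-3.14159091e+00 -1.12884407e-04  2.97070273e-01]
```

View pics/wrist1.png

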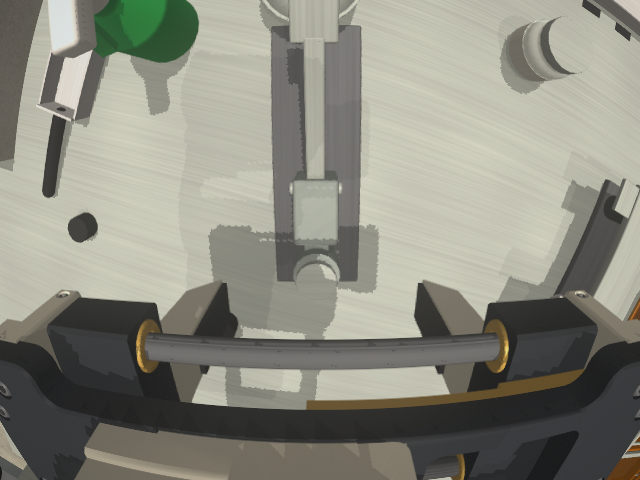

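The wrist view has the jack axis vertical at column 317, in line with the tool. The block top spans rows 182–242 and the stand's front edge is at right.

```bash
python3 - <<'E'
from h import *
s=observe();c=read_camera("wrist")
Rt=R.from_euler('xyz',s["tool_rot"]).as_matrix();p0=np.array(s["tool_pos"])
def show(n,at,z):
    p=at_z(c,at,z,s);print(n,np.round(p,4),"tool mm",np.round(1000*Rt.T@(p-p0),1))
for a in[(182,295),(182,338),(242,294),(242,338)]:show("blk",a,.07)
for a in[(26,272),(26,362),(280,277),(281,358)]:show("base",a,.008)
show("saddle",(280,317),.062)
print(c["cx"],c["cy"])
E
python3 - <<'E'
import cv2
a=cv2.imread('pics/scene1.png')[220:440,80:350]
b=cv2.imread('pics/wrist1.png')[150:330,500:640]
a=cv2.resize(a,None,fx=2,fy=2);b=cv2.resize(b,None,fx=1.8,fy=1.8)
import numpy as np
o=np.zeros((440,800,3),np.uint8);o[:a.shape[0],:a.shape[1]]=a;o[:b.shape[0],545:545+b.shape[1]]=b
cv2.imwrite('pics/crop1.png',o)
E
```

```text
blk [0.5747 0.2154 0.07  ] tool mm [ 29.6 -22.3 118. ]
blk [0.5854 0.1802 0.07  ] tool mm [ 29.5  14.5 118. ]
blk [0.5221 0.2015 0.07  ] tool mm [-24.8 -24.4 118. ]
blk [0.5336 0.1638 0.07  ] tool mm [-24.8  15.1 118. ]
base [0.7114 0.285  0.008 ] tool mm [180.6 -48.8 180. ]
base [0.7371 0.1992 0.008 ] tool mm [180.1  40.7 180. ]
base [0.4512 0.2062 0.008 ] tool mm [-91.2 -49.7 179.9]
base [0.4765 0.1191 0.008 ] tool mm [-92.5  41.  179.9]
saddle [0.4887 0.17   0.062 ] tool mm [-65.9  -4.1 125.9]
321.85128969061 235.7398492947409
```

View pics/crop1.png

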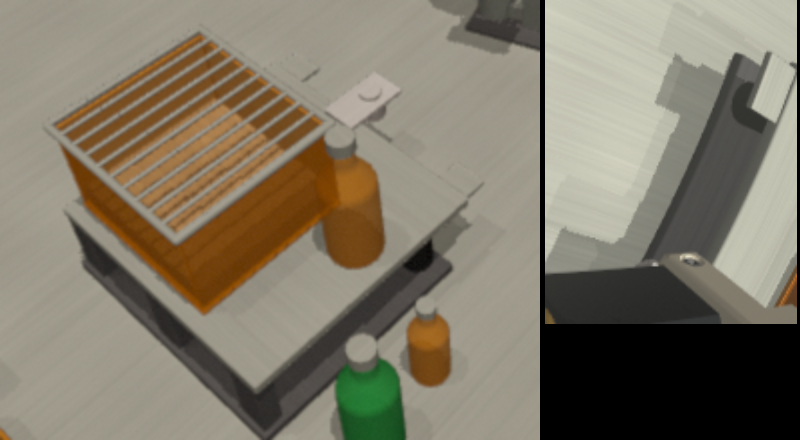

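The crop shows the platform corners, the button at crop (370,92), the large amber bottle on the platform, and the green and small amber look-alikes on the bench. I'll work out the stand's yaw and the pad position.

```bash
python3 - <<'E'
from h import *
s=observe();c=read_camera("scene");w=read_camera("wrist")
P={k:at_z(c,v,.092) for k,v in dict(fr=(322.5,312.5),rr=(415,207.5),rl=(323.5,114)).items()}
for k,v in P.items():print(k,np.round(v,4))
d=P["rr"]-P["rl"];print("yaw",np.arctan2(d[1],d[0]),np.hypot(*d[:2]));d=P["fr"]-P["rr"];print("yaw side",np.arctan2(-d[0],d[1]),np.hypot(*d[:2]))
print("button",at_z(c,(266,265),.101))
for z in(.01,.02):
  a,b=at_z(w,(180.5,607),z,s),at_z(w,(294,558),z,s);print("base",a,b,np.arctan2(*(a-b)[[1,0]]))
E
python3 -m inch '[[[3,-4,40,0],[0,0,40,0],[0,0,32,0],[0,0,0,0]]]' -1
```

```text
fr [ 0.6985 -0.1388  0.092 ]
rr [ 0.6875 -0.3896  0.092 ]
rl [ 0.4109 -0.375   0.092 ]
yaw -0.05268675395145498 0.27698050456452206
yaw side -0.04364814163502261 0.2510674172334374
button [ 0.53341314 -0.0939941   0.101     ]
base [ 0.69213403 -0.15063262  0.01      ] [ 0.52981478 -0.14865082  0.01      ] -0.012208692024130241
base [ 0.69056298 -0.14101515  0.02      ] [ 0.53258029 -0.13908629  0.02      ] -0.01220869202413072
time: 4.75
tool_pos: [0.5528, 0.1897, 0.0737]
tool_rot: [-3.141, 0.005, 0.297]
contact_force: [0.5, 0.7, 0.1]
opening: 0.0917
```

```bash
python3 -c "
import cell;print(cell.grip_point_offset)"; python3 -m inch '[[[0,0,31,0],[0,0,0,0],[0,0,0,0],[0,0,0,0],[0,0,0,0],[0,0,0,0],[0,0,0,0],[0,0,0,0]]]' 1 40
```

```text
0.0188
time: 5.75
tool_pos: [0.5546, 0.1901, 0.0449]
tool_rot: [3.142, 0.0, 0.297]
contact_force: [0.6, 0.6, -0.3]
opening: 0.0163
```

```bash
python3 - <<'E'
from look import *
look(("wrist","side"),["jack_grip","saddle_top","jack"],"2")
print(observe()["opening"],observe()["contact_force"])
a=cv2.imread('pics/wrist2.png');b=cv2.imread('pics/side2.png')[180:400,160:420]
o=np.zeros((480,800,3),np.uint8);o[:360,:400]=cv2.resize(a[:,:],(400,300))[:300].copy() if 0 else 0
o[:300,:400]=cv2.resize(a,(400,300));b=cv2.resize(b,(400,338));o[:338,400:]=b
cv2.imwrite('pics/c2.png',o)
E
```

```text
wrist jack_grip [291. 319.] 0.79 [0.553 0.19  0.07 ]
wrist saddle_top [381. 318.] 0.89 [0.487 0.172 0.062]
wrist jack [200. 317.] 0.57 [0.582 0.201 0.   ]
side jack_grip [303. 299.] 0.9 [0.562 0.188 0.07 ]
side jack_grip [373. 190.] 0.49 [0.653 0.433 0.07 ]
side jack [327. 288.] 0.6 [0.582 0.202 0.   ]
side jack [308. 299.] 0.27 [0.589 0.144 0.   ]
0.00013576064952169317 [ 0.23670649 -0.10175638 -0.29593748]
```

View pics/c2.png

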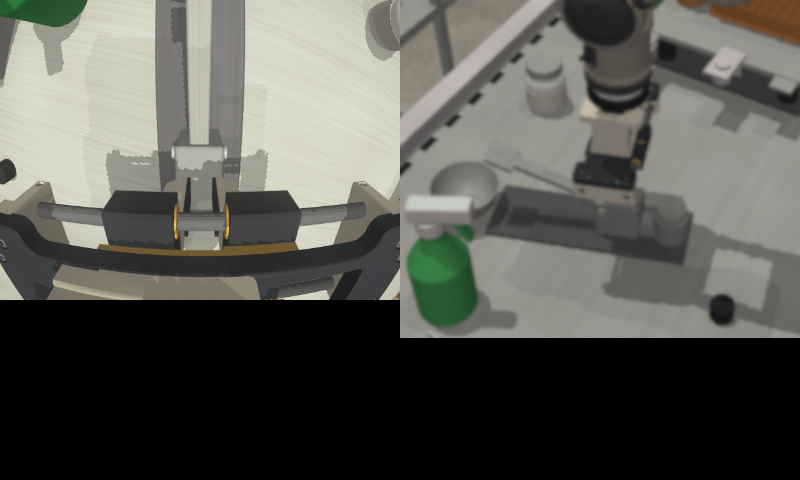

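The two don't agree: the opening reads 0, but the picture seems to show the jaws around the block. A small test lift will tell.

```bash
python3 -m inch '[[[0,0,-4,0],[0,0,-4,0],[0,0,0,0]]]' 1 40; python3 - <<'E'
from look import *
look(("wrist",),["jack_grip","saddle_top","jack"],"3")
s=observe();print(s["opening"],s["contact_force"],s["tool_pos"])
a=cv2.imread('pics/wrist3.png')[180:420,180:460];cv2.imwrite('pics/c3.png',cv2.resize(a,None,fx=2.5,fy=2.5))
E
```

```text
time: 6.52
tool_pos: [0.555, 0.1902, 0.0535]
tool_rot: [3.141, -0.001, 0.297]
contact_force: [0.4, 0.5, -0.8]
opening: 0.0003
wrist jack_grip [280. 318.] 0.58 [0.555 0.192 0.07 ]
wrist saddle_top [374. 317.] 0.71 [0.487 0.172 0.062]
wrist saddle_top [378. 322.] 0.25 [0.484 0.168 0.062]
wrist jack [201. 319.] 0.61 [0.581 0.199 0.   ]
0.00039040693193262405 [-0.53832754  0.29082155  0.12986145] [0.55455417 0.19010425 0.05286589]
```

View pics/c3.png

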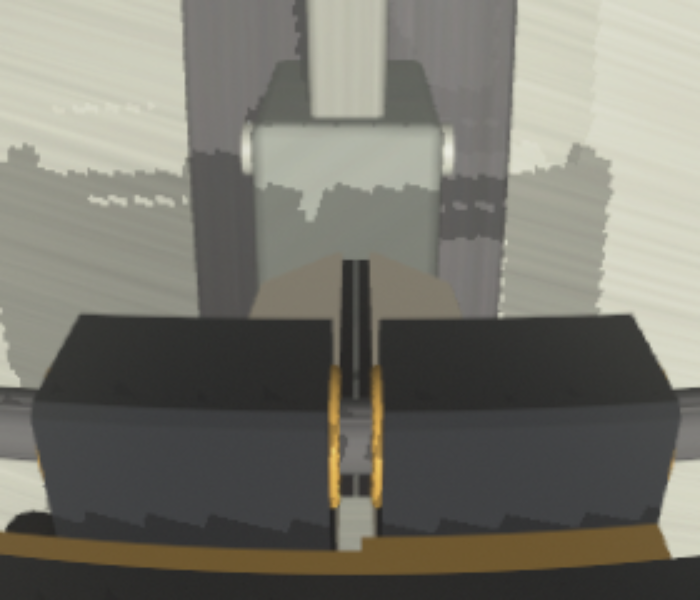

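The jaws closed on nothing, and the visible fingertips look shorter than the TCP implies. I'll check where the TCP should fall in the earlier pictures.

```bash
python3 - <<'E'
from h import *
def proj(c,p):
    q=rotm(c["rotation"]).T@(np.array(p)-c["eye"]);return np.round([c["cx"]+c["fx"]*q[0]/q[2],c["cy"]+c["fy"]*q[1]/q[2]])
C={n:read_camera(n) for n in("scene","side")}
for z in(.187,.227):
  for dx in(-.046,.046,-.065,.065):print(z,dx,[proj(C[n],(.5245+dx,0,z)) for n in C])
a=cv2.imread('pics/scene0.png')[110:220,220:350]
b=cv2.imread('pics/side0.png')[120:220,300:420]
o=np.zeros((440,800,3),np.uint8);a=cv2.resize(a,(400,338));b=cv2.resize(b,(400,333));o[:338,:400]=a;o[:333,400:]=b
cv2.imwrite('pics/c4.png',o)
E
```

```text
0.187 -0.046 [array([274., 200.]), array([377., 220.])]
0.187 0.046 [array([307., 218.]), array([338., 208.])]
0.187 -0.065 [array([267., 197.]), array([386., 223.])]
0.187 0.065 [array([315., 222.]), array([330., 205.])]
0.227 -0.046 [array([273., 185.]), array([379., 205.])]
0.227 0.046 [array([307., 203.]), array([338., 192.])]
0.227 -0.065 [array([266., 182.]), array([387., 208.])]
0.227 0.065 [array([314., 207.]), array([330., 190.])]
```

View pics/c4.png

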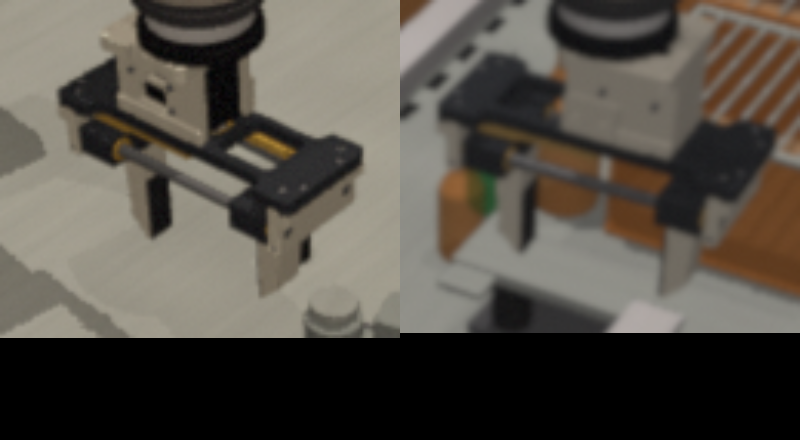

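In both fixed cameras the fingertips sit about 12 px (30–35 mm) above the projected TCP, e.g. scene (306,207) against an expected (307,218). The real fingers are therefore about 33 mm shorter than stated, so the tips closed at about z=0.08, above the block. I'll compensate by opening and going to TCP z≈0.015.

```bash
python3 -m inch '[[[0,0,0,0],[0,0,0,0],[0,0,0,0],[0,0,0,0],[0,0,0,0],[0,0,0,0],[0,0,15,0],[0,0,12,0],[0,0,10,0],[0,0,0,0]]]' -1; python3 -m inch '[[[0,0,0,0],[0,0,0,0],[0,0,0,0],[0,0,0,0],[0,0,0,0],[0,0,0,0],[0,0,0,0],[0,0,0,0]]]' 1 40;
```

```text
time: 8.07
tool_pos: [0.5538, 0.1899, 0.0146]
tool_rot: [-3.141, 0.002, 0.297]
contact_force: [-0.1, 0.3, -0.0]
opening: 0.0911
time: 9.07
tool_pos: [0.5544, 0.1906, 0.016]
tool_rot: [-3.141, 0.0, 0.297]
contact_force: [-1.4, 5.2, 1.6]
opening: 0.0397
```

```bash
python3 -m inch '[[[0,0,-10,0],[0,0,-10,0],[-12,26,0,0],[-15,35,0,0],[-15,35,0,0],[-15,34,0,0],[0,0,0,0]]]' 1 40 && python3 -m inch '[[[0,0,0,-0.1],[0,0,0,-0.178],[0,0,0,-0.178],[0,0,0,-0.178],[0,0,0,-0.178],[0,0,0,-0.178],[0,0,0,-0.155],[0,0,0,-0.1],[0,0,0,0],[0,0,0,0]]]' - ; python3 - <<'E'
from look import *
look(("wrist","side","scene"),["jack_grip","saddle_top","handle_plate","lift_pad","stand"],"5")
print(observe()["tool_pos"],observe()["tool_rot"])
E
```

```text
time: 9.95
tool_pos: [0.5379, 0.0463, 0.0362]
tool_rot: [3.141, 0.001, 0.293]
contact_force: [-0.4, -0.1, -7.5]
opening: 0.0397
time: 11.2
tool_pos: [0.5383, 0.0494, 0.036]
tool_rot: [3.141, 0.0, 1.54]
contact_force: [0.4, -0.6, -7.6]
opening: 0.0397
wrist jack_grip [319. 324.] 0.69 [0.538 0.036 0.07 ]
side jack_grip [261. 335.] 0.91 [0.555 0.039 0.07 ]
side saddle_top [444. 206.] 0.66 [0.548 0.53  0.062]
side handle_plate [448. 206.] 0.72 [0.522 0.555 0.115]
side handle_plate [292. 301.] 0.59 [0.553 0.197 0.115]
side handle_plate [213. 388.] 0.4 [ 0.497 -0.121  0.115]
side lift_pad [230. 366.] 0.58 [ 0.537 -0.093  0.07 ]
side stand [217. 387.] 0.84 [ 0.541 -0.249  0.   ]
scene jack_grip [235. 309.] 0.94 [0.521 0.059 0.07 ]
scene saddle_top [254. 289.] 0.75 [ 0.522 -0.009  0.062]
scene handle_plate [187. 357.] 0.75 [0.531 0.224 0.115]
scene lift_pad [276. 268.] 0.83 [ 0.536 -0.09   0.07 ]
scene stand [349. 219.] 0.69 [ 0.547 -0.254  0.   ]
[0.53813443 0.04913375 0.03592532] [3.14152548e+00 2.23162210e-05 1.54182152e+00]
```

View pics/wrist5.png

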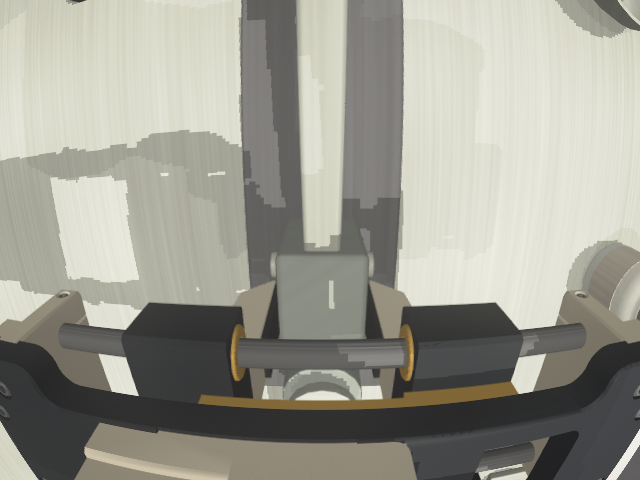

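The jack is held level (7.6 N) and lined up at column 323, with its handle pointing away. Next I triangulate the pad.

```bash
python3 - <<'E'
from h import *
C={n:read_camera(n) for n in("scene","side")}
print("tri",tri([ray(C["scene"],(278,267.7)),ray(C["side"],(230.7,366.7))]))
print("pad scene",at_z(C["scene"],(278,267.7),.07),"side",at_z(C["side"],(230.7,366.7),.07))
print("saddle@.082",at_z(C["scene"],(254,289),.082))
def crop(n,r0,c0):
    return cv2.resize(C[n]["img"][r0:r0+60,c0:c0+60],(400,400),interpolation=cv2.INTER_CUBIC)
cv2.imwrite('pics/c6.png',np.hstack([crop("scene",245,235),crop("side",195,340)]))
E
```

```text
tri [ 0.53618811 -0.09386986  0.06691867]
pad scene [ 0.53923348 -0.09546447  0.07      ] side [ 0.53422487 -0.09109467  0.07      ]
saddle@.082 [ 0.53465215 -0.02299417  0.082     ]
```

View pics/c6.png

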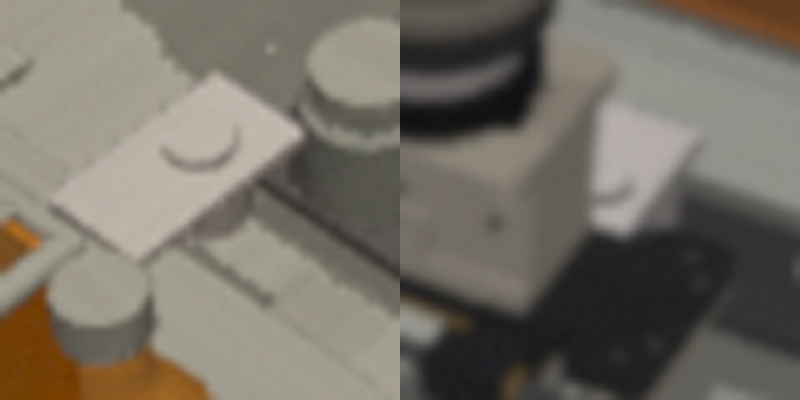

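The scene crop shows the button at px (265,266), the bracket's outer corners at (267.5,255.5) and (280.3,264.5), and the saddle top at (289.8,254.3).

```bash
python3 - <<'E'
from h import *
c=read_camera("scene")
f=lambda x,y,z:at_z(c,(245+y/6.667,235+x/6.667),z)
a,b,e,g=f(217,70,.098),f(302,130,.098),f(50,205,.098),f(137,260,.098)
print(a,b,e,g);print("outer mid",(a+b)/2,"yaw",np.arctan2(*(b-a)[[1,0]]),"axis",np.arctan2(*((a+b-e-g))[[0,1]]))
print("button",f(200,142,.1),"saddle",f(365,62,.082))
E
```

```text
[ 0.51400916 -0.06638297  0.098     ] [ 0.55281052 -0.0689784   0.098     ] [ 0.51486086 -0.140635    0.098     ] [ 0.55125195 -0.14007554  0.098     ]
outer mid [ 0.53340984 -0.06768068  0.098     ] yaw -0.06679063586912068 axis 0.004863215928237699
button [ 0.5332699  -0.09396292  0.1       ] saddle [ 0.53651716 -0.0226656   0.082     ]
```

Pad at about (0.5335,-0.094); the saddle needs to move (-3,-72) mm. I'll lower to about 3 mm clearance, slide in and set down.

```bash
python3 -m inch '[[[0,0,9,0],[0,0,8,0],[-16,0,0,0],[-16,-1,0,0],[-14,0,0,0],[-10,0,0,0],[-8,0,0,0],[0,0,0,0]]]' - ; python3 -m inch '[[[-4,0,0,0],[-4,0,0,0],[0,0,0,0],[0,0,1,0],[0,0,1,0],[0,0,1,0],[0,0,0,0]]]' -
```

```text
time: 13.25
tool_pos: [0.5354, -0.0154, 0.019]
tool_rot: [3.141, -0.0, 1.541]
contact_force: [-0.5, 1.1, -7.2]
opening: 0.0394
time: 14.12
tool_pos: [0.5351, -0.0228, 0.016]
tool_rot: [3.141, -0.0, 1.542]
contact_force: [0.3, 0.8, -6.0]
opening: 0.0398
```

```bash
python3 -m inch '[[[0,0,0.7,0],[0,0,0.7,0],[0,0,0,0]]]' - ; python3 -m inch '[[[0,0,0,0],[0,0,0,0],[0,0,0,0],[0,0,0,0],[0,0,-20,0],[0,0,-40,0],[0,0,-50,0],[60,0,0,0],[50,0,0,0],[0,0,0,0]]]' -0.2; python3 - <<'E'
from look import *
look(("wrist","side","scene"),["jack_grip","saddle_top","handle_plate","lift_pad","stand","water_bottle"],"7")
s=observe();print(s["tool_pos"],s["tool_rot"])
def crop(n,r0,c0):
    return cv2.resize(cv2.imread(f'pics/{n}7.png')[r0:r0+100,c0:c0+100],(400,400),interpolation=cv2.INTER_CUBIC)
cv2.imwrite('pics/c7.png',np.hstack([crop("scene",220,235),crop("side",195,300)]))
E
```

```text
time: 14.5
tool_pos: [0.5352, -0.0227, 0.016]
tool_rot: [3.141, 0.0, 1.542]
contact_force: [-4.6, 1.2, 6.9]
opening: 0.0395
time: 15.75
tool_pos: [0.538, 0.0902, 0.1246]
tool_rot: [3.141, -0.001, 1.546]
contact_force: [0.1, -0.8, -0.7]
opening: 0.0554
wrist jack_grip [367. 322.] 0.61 [ 0.535 -0.024  0.07 ]
wrist handle_plate [192. 324.] 0.83 [0.54  0.133 0.115]
side jack_grip [246. 353.] 0.74 [ 0.541 -0.027  0.07 ]
side saddle_top [238. 370.] 0.63 [ 0.52  -0.08   0.062]
side handle_plate [276. 320.] 0.61 [0.541 0.137 0.115]
side stand [216. 387.] 0.9 [ 0.542 -0.253  0.   ]
side stand [387. 370.] 0.38 [0.368 0.26  0.   ]
side water_bottle [277. 320.] 0.75 [0.55  0.119 0.092]
side water_bottle [178. 349.] 0.48 [ 0.652 -0.239  0.092]
side water_bottle [198. 316.] 0.38 [ 0.687 -0.122  0.092]
scene jack_grip [258. 287.] 0.83 [ 0.53  -0.026  0.07 ]
scene saddle_top [278. 267.] 0.63 [ 0.531 -0.091  0.062]
scene handle_plate [207. 337.] 0.64 [0.54  0.135 0.115]
scene lift_pad [276. 268.] 0.71 [ 0.537 -0.092  0.07 ]
scene stand [346. 219.] 0.93 [ 0.543 -0.249 -0.   ]
scene water_bottle [441. 268.] 0.88 [ 0.794 -0.359  0.092]
scene water_bottle [402. 293.] 0.72 [ 0.779 -0.285  0.092]
scene water_bottle [341. 259.] 0.69 [ 0.65  -0.232  0.092]
[0.5382231  0.08718118 0.12451808] [3.14155114e+00 1.18387061e-05 1.54188088e+00]
```

View pics/c7.png

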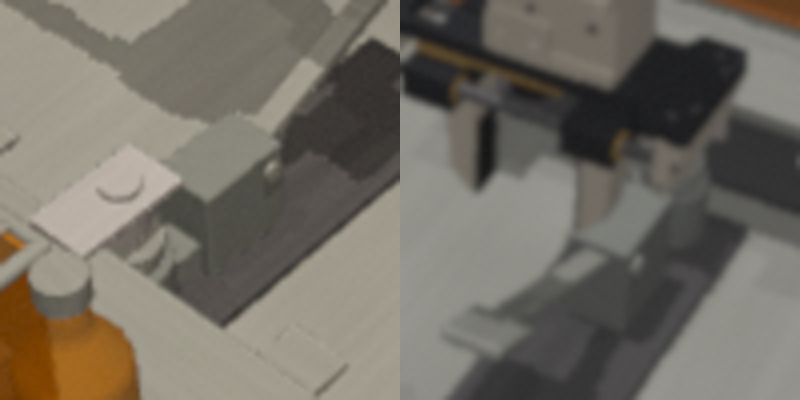

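The jack is down with its saddle at about (0.533,-0.0935), within about 1 mm of the pad estimate, and the crop shows it under the boss. Now I close the fingers and go over the press plate at (0.540,0.1355).

```bash
python3 -m inch '[[[20,0,0,0],[20,0,0,0],[12,0,0,0],[0,0,0,0],[0,0,15,0],[0,0,10,0],[0,0,4,0],[0,0,3,0],[0,0,2,0],[0,0,0,0]]]' 1 40; python3 -c "
from cell import *;s=observe();print(s['tool_pos'],s['contact_force'],s['opening'])"
```

```text
time: 18.05
tool_pos: [0.5398, 0.1391, 0.0906]
tool_rot: [3.141, -0.0, 1.542]
contact_force: [-1.0, -0.1, 0.1]
opening: 0.0003
[0.53983894 0.13908149 0.09061963] [-0.97108369 -0.08565801  0.05093809] 0.0003291684978896447
```

```bash
python3 -m inch '[[[0,0,2,0],[0,0,2,0],[0,0,2,0],[0,0,2,0],[0,0,2,0],[0,0,0,0]]]'; python3 -m inch '[[[0,0,2,0],[0,0,2,0],[0,0,2,0],[0,0,2,0],[0,0,2,0],[0,0,0,0]]]'
```

```text
time: 18.8
tool_pos: [0.5399, 0.1392, 0.0807]
tool_rot: [3.141, -0.0, 1.542]
contact_force: [0.3, 0.5, 2.2]
opening: 0.0007
time: 19.55
tool_pos: [0.5397, 0.1391, 0.0704]
tool_rot: [-3.142, 0.0, 1.542]
contact_force: [1.3, 0.0, 2.4]
opening: -0.0001
```

```bash
python3 -m inch '[[[0,0,2,0],[1,0,2,0],[0,0,2,0],[1,0,2,0],[0,0,2,0],[0,0,0,0]]]'; python3 -m inch '[[[0,0,2,0],[1,0,2,0],[0,0,2,0],[1,0,2,0],[0,0,2,0],[0,0,0,0]]]'; python3 -m inch '[[[1,0,2,0],[0,0,2,0],[1,0,2,0],[0,0,2,0],[0,0,0,0],[0,0,0,0]]]'; python3 - <<'E'
from look import *
look(("side","scene"),["lift_pad","handle_plate","water_bottle"],"8")
def crop(n,r0,c0):
    return cv2.resize(cv2.imread(f'pics/{n}8.png')[r0:r0+120,c0:c0+120],(400,400),interpolation=cv2.INTER_CUBIC)
cv2.imwrite('pics/c8.png',np.hstack([crop("scene",220,225),crop("side",195,300)]))
E
```

```text
time: 20.3
tool_pos: [0.5398, 0.1412, 0.0604]
tool_rot: [3.142, -0.0, 1.542]
contact_force: [-0.0, 0.8, 2.6]
opening: 0.0003
time: 21.05
tool_pos: [0.54, 0.1434, 0.051]
tool_rot: [3.141, -0.0, 1.542]
contact_force: [0.2, 1.8, 6.4]
opening: 0.0005
time: 21.8
tool_pos: [0.54, 0.145, 0.043]
tool_rot: [3.141, 0.0, 1.542]
contact_force: [-1.2, 0.1, 6.3]
opening: 0.0006
side lift_pad [230. 369.] 0.81 [ 0.53  -0.097  0.07 ]
side handle_plate [291. 321.] 0.5 [0.519 0.175 0.115]
side handle_plate [216. 387.] 0.34 [ 0.495 -0.109  0.115]
side water_bottle [291. 318.] 0.67 [0.534 0.157 0.092]
side water_bottle [175. 346.] 0.58 [ 0.663 -0.248  0.092]
scene lift_pad [348. 219.] 0.6 [ 0.591 -0.28   0.07 ]
scene lift_pad [272. 269.] 0.55 [ 0.529 -0.08   0.07 ]
scene handle_plate [216. 340.] 0.64 [0.564 0.115 0.115]
scene water_bottle [341. 254.] 0.89 [ 0.644 -0.239  0.092]
scene water_bottle [444. 268.] 0.83 [ 0.798 -0.364  0.092]
scene water_bottle [405. 294.] 0.75 [ 0.784 -0.288  0.092]
```

View pics/c8.png

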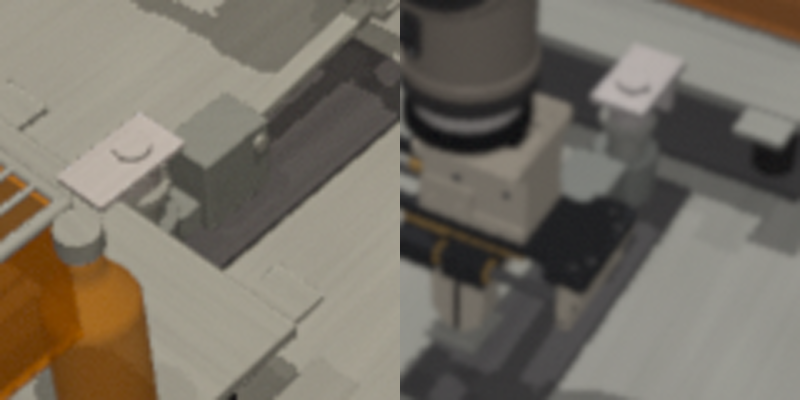

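The trial stroke shows force stepping from 2.6 to 6.4 N, and the button is up about 3.3 px (8–9 mm) in the scene with the bottle upright. Now I let it down slowly.

```bash
python3 -m inch '[[[-1,0,-2,0],[0,0,-1.5,0],[-1,0,-1.5,0],[0,0,-1.5,0],[0,0,-1.5,0],[-1,0,-1.5,0],[0,0,-1.5,0],[0,0,-1.5,0],[0,0,-1.5,0],[0,0,0,0]]]'; python3 -m inch '[[[-1,0,-1.5,0],[0,0,-1.5,0],[0,0,-1.5,0],[0,0,-1.5,0],[-1,0,-1.5,0],[0,0,-2,0],[0,0,-2,0],[0,0,-2,0],[0,0,0,0],[0,0,0,0]]]'; python3 - <<'E'
from h import *
c=read_camera("scene");a=cv2.imread('pics/scene7.png');b=cv2.imread('pics/scene8.png')
def shift(x):
    t=a[253:285,240:282]; r=cv2.matchTemplate(x[235:300,225:300],t,cv2.TM_CCOEFF_NORMED);_,m,_,l=cv2.minMaxLoc(r);return m,l[0]-15,l[1]-18
print(shift(a),"lifted",shift(b),"now",shift(c["img"]),observe()["contact_force"])
E
```

```text
time: 23.45
tool_pos: [0.54, 0.1417, 0.057]
tool_rot: [3.141, 0.001, 1.542]
contact_force: [-0.4, -1.1, 6.3]
opening: 0.0004
time: 24.7
tool_pos: [0.5396, 0.1401, 0.07]
tool_rot: [-3.141, 0.0, 1.542]
contact_force: [-0.7, -1.8, 2.3]
opening: 0.0002
(1.0, 0, 0) lifted (0.9325584769248962, -1, -2) now (0.9887577891349792, 0, 0) [-0.38413239 -2.02656683  1.30098221]
```

Back at rest: zero image shift and the force down to about 2 N. Now the final stroke, down to TCP z≈0.027 (about 13 mm of lift).

```bash
python3 -m inch '[[[0,0,2,0],[1,0,2,0],[0,0,2,0],[1,0,2,0],[0,0,2,0],[0,0,2,0],[1,0,2,0],[0,0,2,0],[1,0,2,0],[0,0,2,0]]]'; python3 -m inch '[[[0,0,2,0],[1,0,2,0],[0,0,2,0],[0,0,2,0],[1,0,2,0],[0,0,2,0],[0,0,2,0],[1,0,2,0],[0,0,2,0],[0,0,2,0]]]'; python3 -m inch '[[[0,0,1.5,0],[0,0,1.5,0],[0,0,0,0],[0,0,0,0],[0,0,0,0],[0,0,0,0]]]'; python3 - <<'E'
from look import *
look(("scene","side"),["lift_pad","water_bottle","jar","feed_bowl","scoop","spray","foot_a"],"9")
print(observe()["contact_force"],observe()["tool_pos"])
def crop(n,r0,c0):
    return cv2.resize(cv2.imread(f'pics/{n}9.png')[r0:r0+120,c0:c0+120],(400,400),interpolation=cv2.INTER_CUBIC)
cv2.imwrite('pics/c9.png',np.hstack([crop("scene",220,225),crop("side",195,300)]))
E
```

```text
time: 26.0
tool_pos: [0.5401, 0.1446, 0.0505]
tool_rot: [3.141, -0.001, 1.542]
contact_force: [-2.4, 2.7, 7.3]
opening: 0.0002
time: 27.25
tool_pos: [0.5402, 0.1476, 0.0306]
tool_rot: [3.141, -0.001, 1.542]
contact_force: [-2.2, 2.6, 6.6]
opening: 0.0003
time: 28.0
tool_pos: [0.5402, 0.1479, 0.0276]
tool_rot: [3.141, -0.001, 1.542]
contact_force: [-1.9, 4.6, 7.0]
opening: 0.0005
scene lift_pad [270. 268.] 0.79 [ 0.523 -0.078  0.07 ]
scene water_bottle [340. 258.] 0.97 [ 0.648 -0.232  0.092]
scene water_bottle [405. 293.] 0.88 [ 0.783 -0.289  0.092]
scene water_bottle [441. 265.] 0.63 [ 0.79  -0.363  0.092]
scene jar [254. 443.] 0.69 [0.76  0.265 0.   ]
scene jar [325. 395.] 0.58 [0.789 0.018 0.   ]
scene feed_bowl [252. 442.] 0.65 [0.754 0.27  0.   ]
scene scoop [178. 428.] 0.66 [ 0.575  0.504 -0.   ]
scene scoop [252. 443.] 0.35 [0.756 0.274 0.   ]
scene spray [212. 447.] 0.71 [0.689 0.408 0.   ]
scene foot_a [190. 318.] 0.6 [0.374 0.27  0.   ]
scene foot_a [164. 378.] 0.48 [ 0.429  0.475 -0.   ]
side lift_pad [227. 365.] 0.61 [ 0.543 -0.101  0.07 ]
side water_bottle [175. 347.] 0.72 [ 0.663 -0.25   0.092]
side jar [246. 257.] 0.72 [0.779 0.014 0.   ]
side jar [225. 367.] 0.63 [ 0.573 -0.191  0.   ]
side feed_bowl [312. 202.] 0.85 [0.768 0.255 0.   ]
side feed_bowl [225. 370.] 0.21 [ 0.566 -0.194 -0.   ]
side scoop [447. 209.] 0.86 [0.568 0.507 0.   ]
side spray [376. 191.] 0.64 [0.687 0.401 0.   ]
side foot_a [458. 286.] 0.94 [0.438 0.462 0.   ]
side foot_a [384. 367.] 0.71 [0.374 0.256 0.   ]
side foot_a [226. 369.] 0.32 [ 0.567 -0.19   0.   ]
[-3.10572114  3.26310194  6.94150216] [0.54022082 0.14786234 0.02759417]
```

View pics/c9.png

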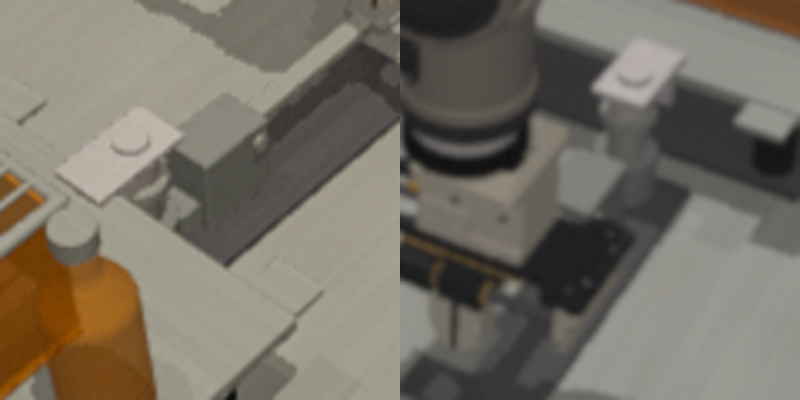

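```bash
python3 -m inch '[[[0,0,1.5,0],[0,0,1.5,0],[0,0,0,0],[0,0,0,0],[0,0,0,0],[0,0,0,0]]]'; python3 - <<'E'
from h import *
c=read_camera("scene");a=cv2.imread('pics/scene7.png')
t=cv2.resize(a[253:275,245:282],None,fx=4,fy=4,interpolation=cv2.INTER_CUBIC)
for n,x in(("trial",cv2.imread('pics/scene8.png')),("now",c["img"])):
    r=cv2.matchTemplate(cv2.resize(x[235:300,225:300],None,fx=4,fy=4,interpolation=cv2.INTER_CUBIC),t,cv2.TM_CCOEFF_NORMED);_,m,_,l=cv2.minMaxLoc(r)
    print(n,m,l[0]/4-20,l[1]/4-18)
R0=rotm(c["rotation"])
def proj(p):
    q=R0.T@(np.array(p)-c["eye"]);return c["cy"]+c["fy"]*q[1]/q[2]
print("px per 10mm",proj((.5335,-.094,.1))-proj((.5335,-.094,.11)))
s=observe();print(s["contact_force"],s["tool_pos"],s["time"]);hand_in()
E
```

```text
time: 29.55
tool_pos: [0.5402, 0.1481, 0.0246]
tool_rot: [3.141, -0.001, 1.542]
contact_force: [-1.5, 4.4, 7.5]
opening: 0.0004
trial 0.9826294183731079 -0.25 -2.0
now 0.9571998119354248 -1.0 -4.25
px per 10mm 3.408570244240309
[-2.08081187  4.41391019  6.92913498] [0.54025078 0.14805557 0.02465019] 29.6
the job is handed in; nothing more can be done
```

The job is handed in at 29.6 s, with the arm still holding the handle down. The jack's saddle is under the lift pad and the platform is raised.

- **Grasp:** my first grip closed on nothing, because the real fingers are about 33 mm shorter than the stated TCP. I allowed for that and the second grip held the block. I then moved the jack so its saddle is, by my estimate, about 1 mm from the pad centre.
- **Trial stroke:** the pad rose about 6–9 mm. I then let it down slowly, and both the image and the force showed the platform back at rest.
- **Final hold:** the pad is up about 12.5 mm by image matching; the distance the handle was pressed suggests about 14–15 mm. The push on the handle is about 7–8 N, and no reading while pressing went above about 9 N.
- **Other things:** the bottle is standing. The bystanders were detected where they started, within the scatter of the readings.

The image matching is coarse. For the trial stroke it gave about 6 mm, while reading the picture by eye gave about 8–9 mm. The 12.5 mm figure could be off by a few millimetres, though both methods put it above 10 mm.

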